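Tare the scale, then set the hopper valve two turns open and stay on the handle

TASK

We are about to dose by weight into the beaker that stands on the dial scale under the hopper. First turn the scale's zero knob until the pointer lines up with the zero mark; then use the crank handle of the hopper's handwheel to shut the valve (clockwise) right to its stop and back it off exactly two turns. Finish with the gripper still holding the crank handle there, ready to shut it again, and do not disturb the beaker or the things lying about.

Things in the scene. Friction and masses are not known exactly. Their poses are not given: they have to be found in the camera images.
- wheel_centre (a point): point on the vertical axis of the aluminium handwheel on top of the hopper, in the middle plane of its rim (does not turn with the wheel). The level three-spoked wheel is 115 mm over its rim, the rim 11 mm thick; it turns at a fixed height while the 10 mm thick stem in its hub rises to at most 22 mm above this point. Nothing stands above the wheel or near it at its height
- hopper: fixed steel hopper: an open cone 170 mm wide on four legs (148 mm apart along x, 200 mm along y), with a bridge across its mouth that carries the valve stem and the handwheel, 276 mm above the table; origin on the table under the wheel's axis; the scale's dial and knob stick out on its -x side
- handle: the black revolving crank handle that stands upright on the wheel's rim: a round grip 45 mm tall and 19 mm in diameter (slightly thinner at both ends), its axis 52 mm from the wheel's axis. It spins freely on its pin, so it can be held and led round the circle without turning the hand. Origin at the centre of its foot, 8 mm above the rim's middle plane; its x and y axes mean nothing
- handle_grip (a point): point on the crank handle's axis, 28 mm above its foot and 17 mm below its top: where to hold it, 36 mm above the rim's middle plane
- wheel (a joint): angle of the handwheel, rad: 0 is shut against the firm stop, growing as the valve opens, counter-clockwise seen from above; one turn is 6.283 and it opens at most 3.5 turns. It starts between 0.4 and 1.2 turns open and stays where it is left; it takes 1.5 to 3 N at the handle
- knob_grip (a point): point on the vertical axis of the scale's round black zero knob, 9 mm below its top and 20 mm above the scale's level deck, which is 45 mm above the table. The knob is ribbed, 33 mm in diameter and 27 mm tall. The nearest tall thing is the hopper, its rim about 90 mm from the knob's axis. It stays where it is left, takes about 0.04 N m, and has 1.5 rad of travel beyond the zero setting
- pointer (a joint): angle of the scale's pointer past the zero mark, rad: 0 is on the mark, positive is clockwise of it seen from above. It is driven by the zero knob in the same sense, 0.3 rad for each rad of the knob, without play. With the beaker on the pan it starts 0.22 to 0.45 rad past the mark: turn the knob counter-clockwise
- dial_centre (a point): centre of the scale's round white face-up dial, 80 mm in diameter, beside the knob; the dark pointer pivots here
- zero_mark (a point): the zero mark of the dial: the one long broad dark bar (10 x 3.5 mm) at the edge of the dial on the side of the weighing pan, 30 mm from the dial's centre; the other ticks are thin
- pointer_tip (a point): tip of the slim dark pointer, 29 mm from the dial's centre; the short broad tail points the other way
- beaker: empty glass beaker, 50 mm in diameter, 70 mm tall, about 60 g, on the scale's pan (58 mm above the table) under the hopper's outlet; origin at the centre of its underside; leave it alone
- spare_beaker: an equal empty glass beaker on the table beside the hopper; origin at the centre of its underside; leave it alone
- cup: mustard silicone baking cup, 70 mm across its mouth, 34 mm tall, on the table beside the hopper; origin at the centre of its underside; leave it alone
- spatula: silicone spatula with a beech handle, about 270 mm long and 52 mm wide, lying on the table beside the hopper along its x axis; origin at the middle of its underside; leave it alone
- tiers: stack of four clear polypropylene tiers, 280 mm along x, 190 mm along y, 244 mm tall, with cups, a loaf liner, beakers and a spatula inside, fixed; origin at the centre of its underside; out of the way at the side

How it is judged:
On the way, in this order (a step that is already met when the one before it is completed fails the run):
1. the scale's pointer is on the zero mark (value of joint pointer between -0.06 and 0.06 rad), for 0.3 s.
2. the valve is shut to its stop (value of joint wheel below 0.06 rad), for 0.1 s.
At the end, for the whole second after the job is handed in: pointer within 0.06 rad of the zero mark; wheel at rest two turns open from its stop, within 0.25 rad; gripper still holding the crank handle: fingers press it with over 2 N, the grasp point within 16 mm of the handle's axis and 35 mm of handle_grip (all of step 1 and value of joint wheel between 12.316 and 12.816 rad and velocity of joint wheel between -0.1 and 0.1 rad/s and contact force between the fingers and handle above 2 N and horizontal distance between the grasp point and handle_grip below 0.016 m and distance between the grasp point and handle_grip below 0.035 m); the arm keeps its last pose, push and grip.
It fails at once if the beaker on the scale is shifted by more than 15 mm or tipped (distance of beaker from where it was at the start of the episode above 0.015 m or angle between beaker's own z axis and vertical above 0.3 rad).
It fails at once if the spare beaker, the cup or the spatula is shifted by more than 20 mm (distance of any of spare_beaker, cup, spatula from where it was at the start of the episode above 0.02 m).
It also fails if it takes over 72 s, if anything falls off the work surface, if the arm or the gripper's body presses on something with over 40 N, if the wrist force passes 120 N, or if a joint passes its speed limit or range.

ROBOT

A 6-joint arm with a two-finger parallel gripper is mounted at the origin on the work surface. World frame = base frame: x ahead of the robot, y to its left, z up, the work surface at z = 0. Lengths are in m, angles in rad, forces in N, time in s.
With the tool pointing down it reaches from about 0.35 to 0.8 m from the base axis. Payload 7.3 kg.
Tool frame: the origin (TCP) lies between the finger pads; the fingertips stand 25 mm ahead of it and the grasp point (between the pads) lies 6 mm ahead of it (r.tip_extent is the distance from the TCP to the fingertips, in m); z points along the fingers, y is the line along which they close (so a half turn about z gives the same grasp; the last joint's range is limited). The gripper opens to 85 mm and grips with 20 to 120 N. Pads are 22 mm wide; open, the fingers measure 114 mm over their backs; the gripper's body (76 mm by 85 mm) begins 54 mm behind the grasp point. The pads swing forward as they close: fully open they stand 13 mm farther back than shut.
Start: joints at [0.972, 0.342, 1.524, -0, 1.275, -0.146], TCP at [0.23, 0.472, 0.256] pointing down, gripper open.
Joint ranges: [-2.53, 2.53], [-0.77, 2.02], [0.04, 2.7], [-1, 4.14], [0.28, 2.66], [-3.11, 3.11]. Speed limits (rad/s): [2.57, 2.57, 3.14, 3.14, 3.14, 3.14].

INTERFACE

Orientations are given as a unit quaternion [x, y, z, w].
In Python, from workcell import r, command_gripper, optics gives the robot as it stands. The module is installed in compiled form; this text tells all that it offers. Calls block until the motion is done:
- r.reach(position, orientation): joint-space move of the TCP to a pose.
- r.move_straight(position, orientation=None, speed=0.15, max_force=None): straight line of the TCP; orientation=None keeps the orientation; speed is the mean speed in m/s. With max_force (N) it stops when the force on the tool has changed by that much, and returns True; else False.
- r.movej(angles): joint-space move.
- command_gripper(opening, force=None): finger opening in m; force is the grip in N (None keeps the last); returns when the fingers have stopped.
- r.hold(seconds).
- r.solve_ik(position, orientation): joint angles nearest the present ones, or None.
- r.read_state(): the state.
- optics.get_image(name): name is "scene" or "side" or "wrist"; returns (picture, depth): 384x512x3 uint8, red, green, blue; 384x512 float32, m along the optical axis (not along the pixel's ray), 0 where there is no reading.
- optics.camera_model(name): a dict with "K" (3x3 intrinsics, pixels), "R" (3x3) and "t" (3): a world point X has camera coordinates R X + t; the wrist camera has in their place "tool_from_camera" (4x4, takes a point from camera to tool coordinates, whose origin is the TCP and whose axes are the flange's). Camera axes: x right, y down, z forward; pixel columns grow to the right and rows downward; lengths in m; the calibration is good to about 2 mm. A picture is of the moment at which its call begins: read the wrist's pose just before it. camera_model takes no time and is no camera call.
A pose or a line that the arm cannot do raises r.PlanningError and nothing moves.
- r.finish_job(): hands the job in; it is judged then, once.
The state is a dict: "time_s": time; "joint_positions": joint angles; "dq": joint speeds; "tau": joint torques, N m; "eef_pos": TCP position; "eef_rot": TCP orientation; "contact_force": force on the tool from outside, world axes, zero at the start; "torque": the same for the moment, N m; "grip_width": finger opening in m; "grip_force": force on a finger pad.
Only numpy, scipy, OpenCV 4.12 (cv2) and the standard library are available. Lean on these libraries where they do the work, as an engineer would, in place of code of your own. Each camera call takes 0.05 s, during which the arm holds its last target. There are 200 camera calls.

## Working session

There is one attempt and no reset: what is moved stays moved. The work goes in short steps, each a Python script; the robot and the scene stay as the last script left them, time stands still between calls to the robot, and variables do not carry over. Pictures are saved under pics/ and viewed, at most 10 in all, crops included, and the job is handed in when it is done.

```bash
mkdir -p pics
python3 - <<'E'
from workcell import r, optics
import cv2,numpy as np
ims=[]
for n in("scene","side"):
    p,d=optics.get_image(n); np.savez(n+".npz",p=p,d=d); ims.append(p)
    m=optics.camera_model(n); print(n,-m["R"].T@m["t"],m["K"][0,0])
    cv2.imwrite(f"pics/{n}0.png",cv2.resize(p[:,:,::-1],(800,600)))
s=r.read_state();print(s["time_s"],s["eef_pos"],s["eef_rot"]); print(optics.camera_model("wrist"))
E
```

```text
scene [1.63070088 0.16956926 1.01526033] 381.8313667110339
side [ 0.14029494 -1.17139467  0.97833686] 463.0746928294926
0.1 [0.22946413 0.47183578 0.25570723] [ 2.24461196e-01  9.74482780e-01 -6.45203596e-04 -2.58183909e-04]
{'K': array([[268.37798413,   0.        , 252.76191201],
       [  0.        , 268.37798413, 190.69217733],
       [  0.        ,   0.        ,   1.        ]]), 'tool_from_camera': array([[ 9.29187223e-04, -9.56120380e-01, -2.92972619e-01,
         7.45834000e-02],
       [ 9.99999480e-01,  7.65448861e-04,  6.73528758e-04,
        -1.06474550e-03],
       [-4.19719015e-04, -2.92973092e-01,  9.56120594e-01,
        -1.18292636e-01],
       [ 0.00000000e+00,  0.00000000e+00,  0.00000000e+00,
         1.00000000e+00]])}
```

View pics/scene0.png

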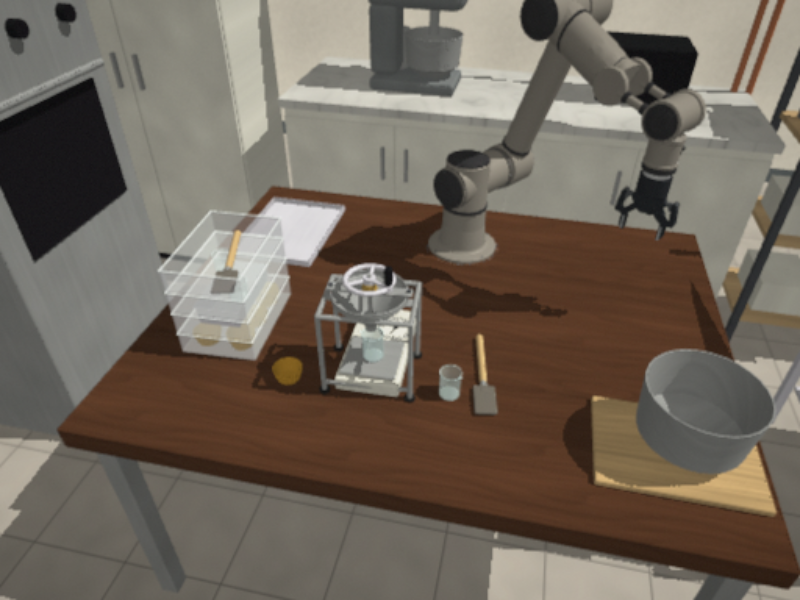

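View pics/side0.png

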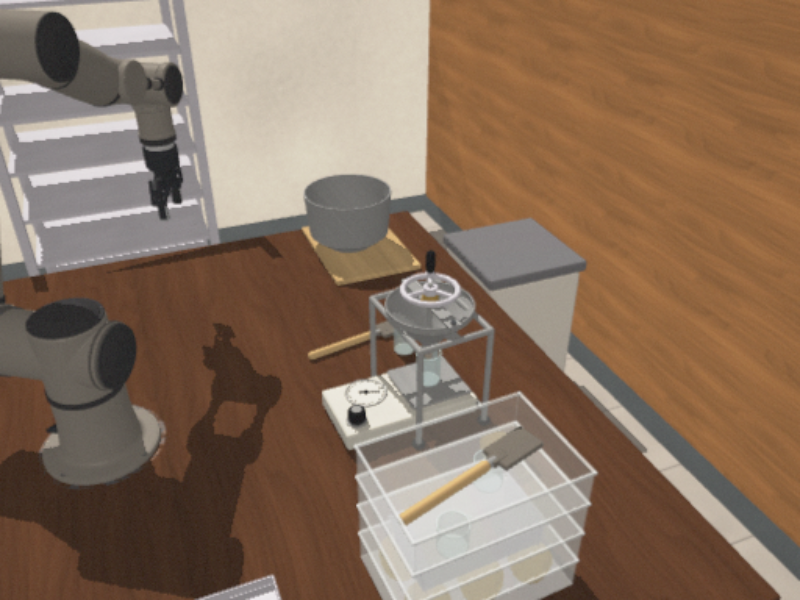

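The side picture (800x600) shows the knob top at about (357,408), dial centre (366,392), wheel hub (430,289) and handle top (431,254). The scene picture shows the wheel at (370,279) and the handle at (388,275).

```bash
cat > h.py <<'E'
from workcell import r, optics, command_gripper
import cv2,numpy as np
from scipy.spatial.transform import Rotation as R
def ray(m,u,v):
    d=m["R"].T@np.linalg.solve(m["K"],[u,v,1]); return -m["R"].T@m["t"],d
def onz(m,u,v,z):
    o,d=ray(m,u,v); return o+d*(z-o[2])/d[2]
def wrist(name=None):
    s=r.read_state(); p,d=optics.get_image("wrist"); c=optics.camera_model("wrist")
    T=np.eye(4); T[:3,:3]=R.from_quat(s["eef_rot"]).as_matrix(); T[:3,3]=s["eef_pos"]
    W=np.linalg.inv(T@c["tool_from_camera"])
    m=dict(K=c["K"],R=W[:3,:3],t=W[:3,3])
    if name: np.savez(name+".npz",p=p,d=d,**m)
    return p,d,m
def down(yaw): # tool z down; tool x axis at angle yaw in world
    x=np.array([np.cos(yaw),np.sin(yaw),0]); z=np.array([0,0,-1.]); return R.from_matrix(np.c_[x,np.cross(z,x),z]).as_quat()
E
python3 - <<'E'
from h import *
m=optics.camera_model("side"); d=np.load("side.npz")["d"]
k=.64
for n,u,v,z in(("knobtop",357,408,.072),("dial",366,392,.045),("hub",430,289,.276),("handletop",431,254,.32),("pan",428,382,.058)):
    u*=k;v*=k; o,q=ray(m,u,v); print(n,onz(m,u,v,z).round(3),(o+q*d[int(v),int(u)]).round(3))
ms=optics.camera_model("scene");d=np.load("scene.npz")["d"]
for n,u,v,z in(("wheel",370,279,.276),("handletop",388,268,.32)):
    u*=k;v*=k; o,q=ray(ms,u,v); print(n,onz(ms,u,v,z).round(3),(o+q*d[int(v),int(u)]).round(3))
for yaw in(0,np.pi,np.pi/2,-np.pi/2): print(yaw,r.solve_ik([.43,-.2,.3],down(yaw)))
print(R.from_quat(r.read_state()["eef_rot"]).as_matrix().round(2))
E
```

```text
knobtop [ 0.463 -0.169  0.072] [ 0.464 -0.169  0.072]
dial [ 0.506 -0.1    0.045] [ 0.504 -0.105  0.049]
hub [ 0.628 -0.129  0.276] [ 0.626 -0.134  0.279]
handletop [ 0.652 -0.079  0.32 ] [ 0.646 -0.092  0.328]
pan [ 0.628 -0.133  0.058] [ 0.619 -0.151  0.074]
wheel [ 0.627 -0.123  0.276] [ 0.637 -0.12   0.284]
handletop [ 0.64  -0.079  0.32 ] [ 0.646 -0.078  0.324]
0 [-5.97159547e-01  2.15002848e-01  1.57780903e+00 -4.44089210e-16
  1.34878078e+00  9.73636780e-01]
3.141592653589793 [-5.97159547e-01  2.15002848e-01  1.57780903e+00 -4.44089210e-16
  1.34878078e+00 -2.16795587e+00]
1.5707963267948966 [-5.97159547e-01  2.15002848e-01  1.57780903e+00 -4.44089210e-16
  1.34878078e+00 -5.97159547e-01]
-1.5707963267948966 [-5.97159547e-01  2.15002848e-01  1.57780903e+00 -4.44089210e-16
  1.34878078e+00  2.54443311e+00]
[[-0.9   0.44 -0.  ]
 [ 0.44  0.9  -0.  ]
 [ 0.   -0.   -1.  ]]
```

Run:
```python
from h import *
r.reach([.42,-.13,.15],down(np.pi)); 
p,d,m=wrist("w1"); cv2.imwrite("pics/w1.png",cv2.resize(p[:,:,::-1],(800,600),interpolation=cv2.INTER_CUBIC)); s=r.read_state();print(s["time_s"],s["eef_pos"],s["joint_positions"])
```

```text
2.4333 [ 0.42027984 -0.1295048   0.15011472] [-4.73562833e-01  3.16570096e-01  1.89907561e+00  8.72360882e-05
  9.25660955e-01 -2.04530787e+00]
```

View pics/w1.png

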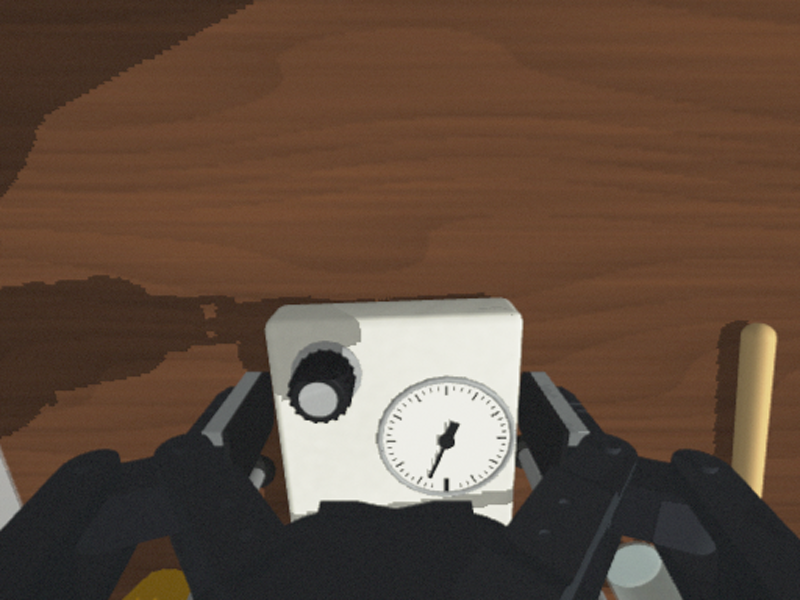

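The wrist view shows the knob's silver top cap at (318,399), dial pivot (447,440), pointer tip (431,477) and zero mark (446,484).

Run:
```python
from h import *
m=np.load("w1.npz");k=.64
P={n:onz(m,u*k,v*k,z)for n,u,v,z in(("cap",318,399,.074),("foot",325,376,.047),("piv",447,440,.047),("tip",431,477,.048),("mark",446,484,.047))}
for n in P:print(n,P[n].round(4))
a=P["tip"]-P["piv"];b=P["mark"]-P["piv"];print(np.linalg.norm(a),np.linalg.norm(b),np.arctan2(b[1],b[0])-np.arctan2(a[1],a[0]))
p=m["p"][:,:,::-1];cv2.imwrite("pics/w1c.png",cv2.resize(p[210:325,165:340],(800,526),interpolation=cv2.INTER_CUBIC))
u,v=int(318*k),int(399*k);print(m["d"][v-1:v+2,u], (m["R"]@P["cap"]+m["t"])[2])
```

```text
cap [ 0.4602 -0.1706  0.074 ]
foot [ 0.461  -0.1713  0.047 ]
piv [ 0.5047 -0.0982  0.047 ]
tip [ 0.5313 -0.1074  0.048 ]
mark [ 0.5375 -0.0976  0.047 ]
0.028194341419438967 0.032846084799648234 0.35232251228940215
[0.21748297 0.21826646 0.21812981] 0.21957157323961413
```

View pics/w1c.png

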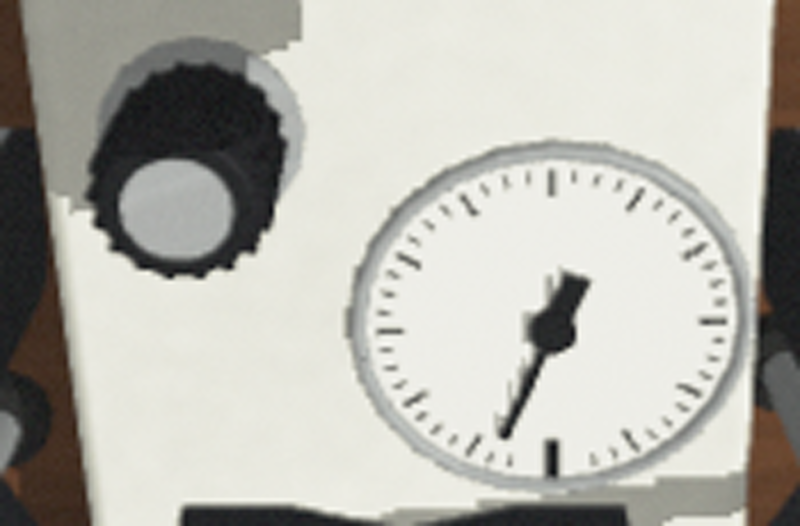

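Pointer is about 0.36 rad past the mark, so turn the knob about 1.2 rad counter-clockwise.

Run:
```python
from h import *
command_gripper(.06)
y=np.pi-.6; c=[.4605,-.171]
r.reach(c+[.13],down(y)); print(r.move_straight(c+[.074],speed=.08,max_force=15))
command_gripper(.02,40); s=r.read_state();print(s["grip_width"],s["grip_force"],s["eef_pos"],s["contact_force"],s["torque"])
q=np.array(s["joint_positions"]);q[5]-=1.2;r.movej(q);r.hold(.2)
s=r.read_state();print(s["joint_positions"][5]-q[5],s["contact_force"],s["torque"],s["time_s"])
p,d,m=wrist("w2"); cv2.imwrite("pics/w2.png",cv2.resize(p[:,:,::-1],(800,600),interpolation=cv2.INTER_CUBIC))
```

```text
False
0.030985569479837397 39.794585567517515 [ 0.46107091 -0.17071228  0.07475949] [0.88151617 4.13896211 5.16059663] [ 0.6945193  -0.20215259 -0.02664251]
-9.705223817135789e-05 [3.05046018 7.93893185 1.74211806] [ 1.36748348 -0.31268319  0.08887637] 5.925
```

View pics/w2.png

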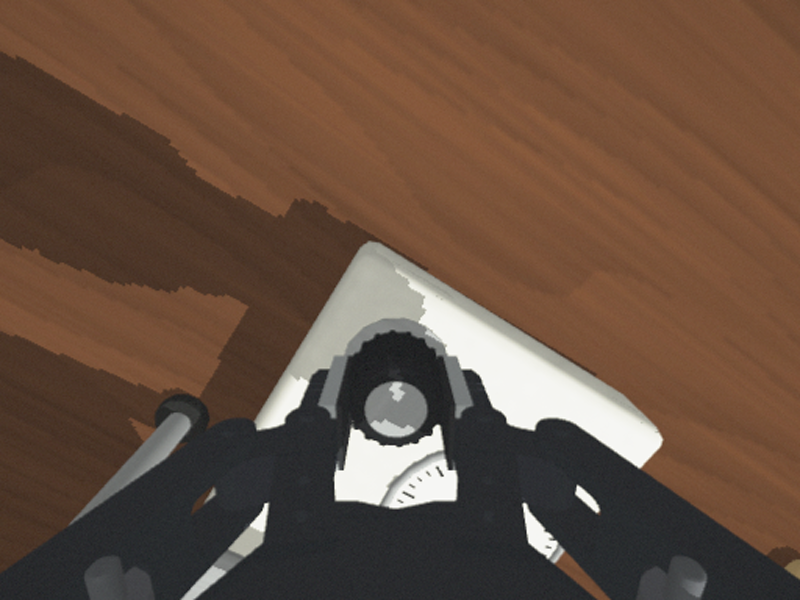

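The grip on the knob is centred, with its cap at (396,408), but the gripper hides the pointer. I'll release and look again.

Run:
```python
from h import *
command_gripper(.06); s=r.read_state(); 
r.move_straight([.4605,-.171,.12],speed=.12)
r.reach([.42,-.13,.15],down(np.pi)); r.hold(.15)
p,d,m=wrist("w3"); cv2.imwrite("pics/w3c.png",cv2.resize(p[210:325,165:340,::-1],(800,526),interpolation=cv2.INTER_CUBIC)); print(r.read_state()["time_s"])
```

```text
7.75
```

View pics/w3c.png

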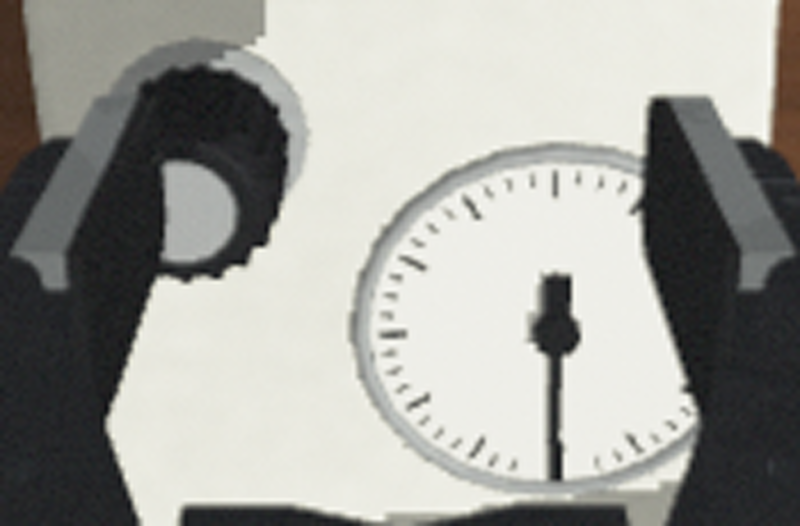

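The pointer now lies on the zero mark: both are at crop column 555. Next is the wheel.

Run:
```python
from h import *
r.move_straight([.42,-.13,.4],speed=.3)
r.reach([.53,-.12,.42],down(np.pi)); r.hold(.15)
p,d,m=wrist("w4"); cv2.imwrite("pics/w4.png",cv2.resize(p[:,:,::-1],(800,600),interpolation=cv2.INTER_CUBIC)); print(r.read_state()["time_s"])
```

```text
9.4583
```

View pics/w4.png

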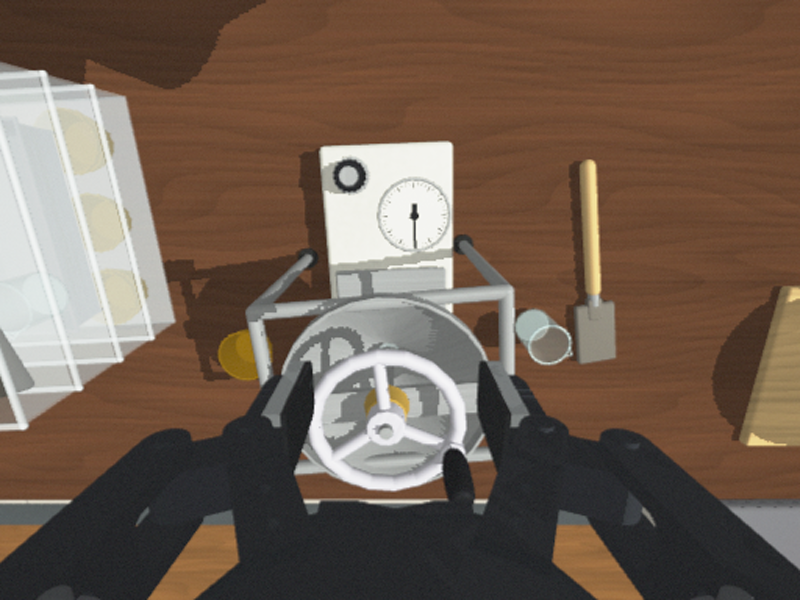

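The wheel rim spans (309..466, 348..490) with its hub at (387,428). The handle's foot is at about (453,455) and it leans to about (459,495).

Run:
```python
from h import *
from scipy.optimize import least_squares
m=np.load("w4.npz");p=m["p"].astype(int);d=m["d"]
v,u=np.mgrid[:384,:512]
C=np.linalg.inv(m["K"])@np.stack([u.ravel()*d.ravel(),v.ravel()*d.ravel(),d.ravel()])
X=(m["R"].T@(C-m["t"][:,None])).T.reshape(384,512,3)
near=(np.hypot(X[...,0]-.627,X[...,1]+.127)<.075)&(d>0)
w=near&(p.min(2)>150)&(X[...,2]>.25)&(X[...,2]<.31)
P=X[w]; rr=np.hypot(*(P[:,:2]-[.627,-.127]).T); P=P[rr>.04]; print(len(P),np.percentile(P[:,2],[5,25,50,75,95]))
f=lambda a:np.hypot(P[:,0]-a[0],P[:,1]-a[1])-a[2]
s=least_squares(f,[.627,-.127,.052],loss="soft_l1",f_scale=.003);print("circle",s.x)
h=near&(p.max(2)<70)&(X[...,2]>.285)&(X[...,2]<.34)&(v<330)
H=X[h];
# restrict to handle image region
uu,vv=u[h],v[h];k=(uu>270)&(uu<305);H=H[k];print(len(H),H.min(0),H.max(0),np.median(H,0))
k=.64
for zz in(.27,.276,.282):print("hand-eye ctr",zz,onz(m,387.5*k,419*k,zz), "foot",onz(m,453*k,455*k,zz+.008))
for b,n in((0.6,''),):pass
for z in(.285,.295,.305,.315,.325):
    q=H[abs(H[:,2]-z)<.005]; print(z,len(q),q.mean(0) if len(q) else '')
```

```text
2834 [0.25239874 0.27913219 0.28103159 0.28191591 0.28290241]
circle [ 0.62477312 -0.12590724  0.05090751]
516 [ 0.63685808 -0.08946377  0.28760683] [ 0.65033303 -0.0712168   0.33037926] [ 0.64070067 -0.08148865  0.31672547]
hand-eye ctr 0.27 [ 0.62875394 -0.12630859  0.27      ] foot [ 0.65375604 -0.07834776  0.278     ]
hand-eye ctr 0.276 [ 0.62484601 -0.12619177  0.276     ] foot [ 0.64915091 -0.07933411  0.284     ]
hand-eye ctr 0.282 [ 0.62093808 -0.12607496  0.282     ] foot [ 0.64454579 -0.08032047  0.29      ]
0.285 4 [ 0.64080829 -0.08162857  0.28908235]
0.295 64 [ 0.64018257 -0.08135859  0.29582223]
0.305 103 [ 0.64024608 -0.08130655  0.30512514]
0.315 137 [ 0.64076404 -0.08169841  0.31520256]
0.325 206 [ 0.64239983 -0.08092919  0.32597028]
```

```bash
cat >> h.py <<'E'
C=np.array([.6248,-.126]); RAD=.052; Z=.322
def ft(phi):
    f=np.array(r.read_state()["contact_force"]); return f
def step(phi,rad=RAD,speed=.1,mf=None):
    return r.move_straight([C[0]+rad*np.cos(phi),C[1]+rad*np.sin(phi),Z],speed=speed,max_force=mf)
def dec(f,phi): # radial, tangential(ccw)
    return f[0]*np.cos(phi)+f[1]*np.sin(phi), -f[0]*np.sin(phi)+f[1]*np.cos(phi)
E
python3 - <<'E'
from h import *
h=[.6467,-.0795]
command_gripper(.047)
r.reach(h+[.39],down(np.pi+.8)); print(r.move_straight(h+[Z],speed=.1,max_force=10))
f0=np.array(r.read_state()["contact_force"])
command_gripper(.0,30); s=r.read_state();print(s["time_s"],s["grip_width"],s["grip_force"],s["eef_pos"],f0,s["contact_force"])
np.save("f0.npy",f0)
phi=np.arctan2(h[1]-C[1],h[0]-C[0]);print(phi)
for i in range(1,5):
    a=phi-i*np.pi/12; hit=step(a); s=r.read_state(); print(round(a,2),s["time_s"],np.round(dec(s["contact_force"]-f0,a),1),s["contact_force"][2]-f0[2])
print(s["eef_pos"],s["grip_width"])
E
```

```text
False
11.6333 0.017660272960315727 29.582692869007587 [ 0.64697426 -0.07978486  0.32296906] [ 0.87804371 -0.14410097  1.01198207] [ 0.26109158 -1.87593675  4.65355662]
1.130643088506084
0.87 11.9167 [-1.2 -2.1] 3.5854026539373267
0.61 12.2 [ 1.2 -1.1] 3.7770195762759737
0.35 12.4833 [ 2.6 -1.5] 3.6276384458639805
0.08 12.7667 [ 4.8 -1.3] 3.9795804845264655
[ 0.6781213  -0.12271351  0.32296389] 0.017540117231135473
```

Run:
```python
from h import *
f0=np.load("f0.npy");phi=1.130643;i=4
while i<34:
    i+=1;a=phi-i*np.pi/12; hit=step(a,speed=.08); s=r.read_state(); e=np.array(s["eef_pos"][:2])-C; F=dec(s["contact_force"]-f0,a)
    print(i,round(a,2),np.round(F,1),round(np.hypot(*e),4),s["grip_width"].__round__(4))
    if abs(F[1])>9: break
print(s["time_s"],s["eef_pos"],np.arctan2(e[1],e[0]))
p,d,m=wrist("w5"); cv2.imwrite("pics/w5.png",cv2.resize(p[:,:,::-1],(800,600)))
```

```text
5 -0.18 [ 6.5 -1.8] 0.0538 0.018
6 -0.44 [ 5.9 -2. ] 0.0541 0.0173
7 -0.7 [ 5.1 -3. ] 0.0542 0.0175
8 -0.96 [ 6.  -1.6] 0.0541 0.0172
9 -1.23 [ 6.6 -3.8] 0.0539 0.0174
10 -1.49 [ 5.9 -2.4] 0.0535 0.0175
11 -1.75 [ 4.7 -2. ] 0.0531 0.0177
12 -2.01 [ 3.6 -2.2] 0.0525 0.0173
13 -2.27 [ 3.3 -2.5] 0.052 0.0176
14 -2.53 [ 1.2 -1.6] 0.0514 0.0173
15 -2.8 [-1.8 -2. ] 0.0509 0.0173
16 -3.06 [-2.6 -1.5] 0.0505 0.0175
17 -3.32 [-5.4 -0.7] 0.0502 0.0174
18 -3.58 [-6.3  0.1] 0.05 0.0174
19 -3.84 [-6.4 -1.6] 0.0499 0.0174
20 -4.11 [-5.4 -0.6] 0.0499 0.0177
21 -4.37 [-7.  -1.2] 0.0501 0.0176
22 -4.63 [-6.3 -1.8] 0.0504 0.0179
23 -4.89 [-4.8 -0.8] 0.0509 0.0174
24 -5.15 [-4.1 -0.4] 0.0514 0.0178
25 -5.41 [-1.9 -0.7] 0.0519 0.0176
26 -5.68 [-0.1 -0.9] 0.0525 0.0174
27 -5.94 [ 2.1 -1.5] 0.053 0.0175
28 -6.2 [ 4.2 -1.9] 0.0534 0.0177
29 -6.46 [-6.7 26.2] 0.0518 0.0177
20.6833 [ 0.67662458 -0.126058    0.32282419] -0.001119069995742447
```

View pics/w5.png

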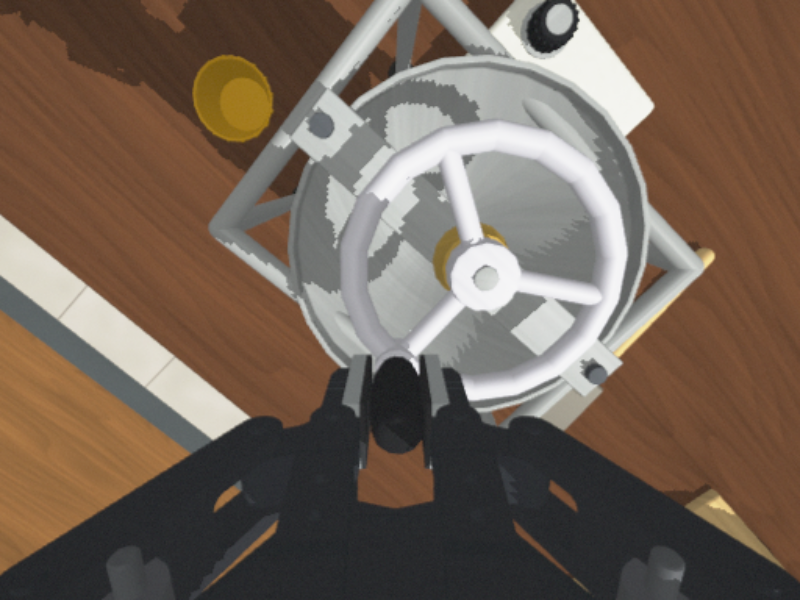

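Shut and pressing the stop with 26 N; w5 shows the handle centred in the pads at (397,400), with the hub at (485,277). The measured path puts the true centre at about (.6264,-.1273). I'll hold briefly, then back off two turns.

Run:
```python
import h
from h import *
h.C=C=np.array([.6264,-.1273])
f0=np.load("f0.npy"); r.hold(.3)
e=np.array(r.read_state()["eef_pos"][:2])-C; a0=np.arctan2(e[1],e[0]); print("stop",a0,np.hypot(*e)); np.save("a0.npy",a0)
for i in range(1,49):
    a=a0+i*np.pi/12; step(a,speed=.08); s=r.read_state()
    if i%4==0:
        e=np.array(s["eef_pos"][:2])-C; F=dec(s["contact_force"]-f0,a)
        print(i,np.round(F,1),round(np.hypot(*e),4),round(s["grip_width"],4),"lag",round((np.arctan2(e[1],e[0])-a+np.pi)%(2*np.pi)-np.pi,3))
r.hold(.3);s=r.read_state();print(s["time_s"],s["eef_pos"],s["grip_force"])
p,d,m=wrist("w6"); w5=np.load("w5.npz")["p"]
cv2.imwrite("pics/w6.png",np.hstack([w5[60:340,180:430,::-1],p[60:340,180:430,::-1]]))
```

```text
stop 0.025063452819745796 0.050245684596028975
4 [-9.8  2.7] 0.0496 0.0173 lag 0.002
8 [-2.3  2.4] 0.051 0.0178 lag 0.006
12 [9.4 0.1] 0.0534 0.0176 lag 0.008
16 [9.4 1. ] 0.0544 0.0172 lag 0.023
20 [3.2 1.6] 0.0528 0.0179 lag 0.02
24 [-9.4  0.6] 0.0506 0.0174 lag 0.018
28 [-10.9   2.6] 0.0496 0.0175 lag 0.002
32 [-3.3  2.9] 0.051 0.0172 lag 0.006
36 [9.5 1. ] 0.0534 0.0175 lag 0.008
40 [9.8 1.2] 0.0544 0.0178 lag 0.023
44 [1.8 1.2] 0.0528 0.0178 lag 0.02
48 [-9.6  0.2] 0.0505 0.0178 lag 0.018
36.65 [ 0.67691227 -0.12544874  0.32285413] 33.478547445265576
```

View pics/w6.png

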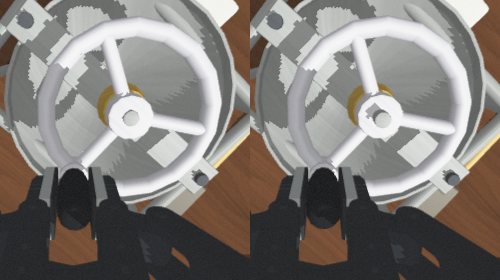

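The wheel, spokes and handle look the same as at the stop, now two turns later. The handle is still centred in the pads with about 33 N of grip, so I'm handing in.

```bash
python3 -c "
from workcell import r
print(r.finish_job(), r.read_state()['time_s'])"
```

```text
the job is handed in; nothing more can be done
the job is handed in; nothing more can be done
```

I handed the job in at about 37 s, with no verdict shown: the pointer was on the zero mark when last checked close up, and the valve was shut to its stop, then backed off two turns by my measurements. The gripper still holds the crank handle, and the arm went near nothing else.

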